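# Load a filter disc into the cassette lift

## Task

Take the orange filter disc by its upright grip and slide it into the middle slot of the small cassette rack (the slot whose ledges have green front edges), fully home against the back wall, then let go. Leave the blue disc where it lies.

Things in the scene. Friction and masses are not known exactly. Their poses are not given: they have to be found in the camera images.
- orange_disc: Round filter, 80 mm across, 5 mm thick, orange face in a black rim, 60 g, lying flat on the bench. Origin: centre of its underside; z up, x points away from its handle. A tab 16 mm wide, 5 mm thick runs out along -x to x = -105 mm and carries the upright grip.
- orange_disc_grip (a point): Middle of the orange disc's upright grey grip (orange strip on top), at x = -90, y = 0, z = 27 mm in the disc's frame, same axes. The grip is 30 mm long along x, 12 mm thick along y, and stands from 5 to 42 mm above the underside; pinch it across its thickness (y) from above.
- blue_disc: The same part with a blue face: a bystander to leave alone. Same size, origin, axes and grip (blue strip on top) as the orange disc.
- middle_slot (a point): Where the centre of a disc's underside belongs: midway between the two green-edged ledges, level with their tops. x points horizontally into the cassette, z up. Back wall at x = +41 mm, side walls at y = +-50 mm, ledges 4 mm thick reaching in to 22 mm from the middle. Height 64 to 104 mm over the bench, set by a stiff grey lift that stays put in ordinary handling.
- slot_mouth (a point): Middle of the slot's open front, 42 mm before middle_slot, same axes. The white and clear cassette (108 mm wide, 88 deep, 100 high) is open only here and has three slots 28 mm apart in height, each 24 mm high inside. Its clear top is 56 mm above this point, its lower edge 44 mm below. A disc lying home leaves its grip outside, 48 mm in front of the mouth.
Things that resemble listed ones, but are neither listed nor needed, are in the scene too. Of the things that look like the part that bears middle_slot, the larger one is meant.

How it is judged:
At the end, for the whole second after the job is handed in: The orange disc lies at rest on the ledges of the middle slot, its centre within 12 mm of home in depth, 15 mm sideways and 8 mm in height, level within 10 degrees (x of orange_disc in the frame of middle_slot between -0.012 and 0.012 m and y of orange_disc in the frame of middle_slot between -0.015 and 0.015 m and z of orange_disc in the frame of middle_slot between -0.008 and 0.008 m and angle between orange_disc's own z axis and vertical below 0.17 rad and linear speed of orange_disc below 0.02 m/s); the robot touches nothing.
It fails at once if the blue disc is moved by more than 30 mm (distance of blue_disc from where it was at the start of the episode above 0.03 m).
It also fails if it takes over 45 s, if anything falls off the work surface, if the arm or the gripper's body presses on something with over 40 N, if the wrist force passes 120 N, or if a joint passes its speed limit or range.

## Robot

A 6-joint arm with a two-finger parallel gripper is mounted at the origin on a cart in front of the work surface, level with it; the furniture and walls round the work are solid. World frame = base frame: x ahead of the robot, y to its left, z up, the work surface at z = 0. Lengths are in m, angles in rad, forces in N, time in s.
With the tool pointing down it reaches from about 0.35 to 0.975 m from the base axis. Payload 4.9 kg.
Tool frame: the origin (TCP) lies midway between the tips of the shut fingers; the grasp point (between the pads) lies 19 mm behind it; z points along the fingers, y is the line along which they close (so a half turn about z gives the same grasp; the last joint's range is limited). The gripper opens to 85 mm and grips with 20 to 120 N. Pads are 22 mm wide; open, the fingers measure 114 mm over their backs; the gripper's body (76 mm by 85 mm) begins 54 mm behind the grasp point. The pads swing forward as they close: fully open they stand 13 mm farther back than shut.
Start: joints at [1.066, 0.053, 1.613, -0, 1.476, -0.119], TCP at [0.235, 0.579, 0.231] pointing down, gripper open.
Joint ranges: [-3.01, 3.01], [-1.01, 2.22], [0.06, 2.58], [-1.02, 4.17], [0.09, 2.62], [-3.14, 3.14]. Speed limits (rad/s): [2.57, 2.57, 3.14, 3.14, 3.14, 3.14].

## Interface

Orientations are given as a rotation vector (axis times angle).
In Python, from station import ctrl gives the robot as it stands.
- The arm moves only by the tool step_arm, never from a script. Its argument "targets" is a list of rows, each an object with "travel": the shift along the world's x, y, z as a fraction of full scale, a list of three; "angular": the turn, a rotation vector about the world's x, y, z as a fraction of full scale, a list of three; "gripper": the opening, from 0 (shut) to 1 (fully open). In form: [{"travel": [x, y, z], "angular": [rx, ry, rz], "gripper": gripper}, ...]. A call has 1 to 10 rows; each row is the pose to reach, as a shift and turn from the pose commanded when the call began; what a row does not reach only later rows make up. Full scale, the value 1, is 0.6 m for a shift and pi/4 rad for a turn. A row lasts 1/10 s, in which the tool goes at most 50 mm and 8.59 degrees, less where a joint would pass 70% of its speed; a pose out of reach is approached as far as the arm can. A call with a number of a shift or a turn outside -1 to 1 is refused whole. A call with a gripper value outside its range is refused whole. The fingers move at their own pace and stop on an object; "squeeze" is the grip in N (left out, the last holds). Time passes only in rows, so rows that repeat a pose let the fingers close. It gives the time, the measured TCP pose, the force, the opening and the grip force at its end, in the units of the state.
- ctrl.get_obs(): the state, without advancing time (a new reading comes with each control period).
- ctrl.get_image(name): name is "side" or "top" or "wrist"; returns a dict with "img" (480x640x3 uint8, red, green, blue), "fx", "fy", "cx", "cy" (pixels), "rvec" (rotation vector, rad) and "tvec" (3), from world to camera coordinates, as OpenCV has them. Camera axes: x right, y down, z forward; pixel columns grow to the right and rows downward; lengths in m; the calibration is good to about 2 mm. The wrist camera is an equidistant fisheye: a pixel r from the principal point sees the ray r / f radians off the axis. A picture is of the moment at which its call begins. There is no depth.
- ctrl.finish_job(): hands the job in; it is judged then, once.
The state is a dict: "t": time; "q": joint angles; "dq": joint speeds; "effort": joint torques, N m; "tool_pos": TCP position; "tool_rot": TCP orientation; "contact_force": force on the tool from outside, world axes, zero at the start; "wrist_torque": the same for the moment, N m; "opening": finger opening in m; "grip_force": force on a finger pad.
Only numpy, scipy, OpenCV 4.12 (cv2) and the standard library are available. Lean on these libraries where they do the work, as an engineer would, in place of code of your own. Each camera call takes 0.05 s, during which the arm holds its last target. There are 200 camera calls.

## Working session

There is one attempt and no reset: what is moved stays moved. The work goes in short steps, Python scripts to look and compute and a tool call to move; the robot and the scene stay as the last step left them, time stands still between calls to the robot, and variables do not carry over. Pictures are saved under pics/ and viewed, at most 10 in all, crops included, and the job is handed in when it is done.

Besides the shell and the picture viewer there is one more tool, called after ">>>" in YAML: its name, and indented under it one key for each argument. step_arm: Moves the arm, as the interface text tells. Its arguments: {"type":"object","properties":{"targets":{"type":"array"},"squeeze":{"type":"number"}},"required":["targets"]}

```bash
mkdir -p pics; cat > h.py <<'E'
import numpy as np, cv2, json
from station import ctrl
def snap(n, f):
    d=ctrl.get_image(n); cv2.imwrite(f'pics/{f}.png', d['img'][:,:,::-1])
    np.savez(f'pics/{f}.npz', **d); return d
def load(f): return np.load(f'pics/{f}.npz')
def ray(d,u,v):
    R=cv2.Rodrigues(np.array(d['rvec'],float))[0]; t=np.array(d['tvec'],float).ravel()
    r=R.T@np.array([(u-d['cx'])/d['fx'],(v-d['cy'])/d['fy'],1.]); return -R.T@t, r
def atz(d,u,v,z):
    c,r=ray(d,u,v); return c+r*(z-c[2])/r[2]
def tri(d1,p1,d2,p2):
    c1,r1=ray(d1,*p1); c2,r2=ray(d2,*p2)
    s=np.linalg.lstsq(np.c_[r1,-r2],c2-c1,rcond=None)[0]
    a=c1+s[0]*r1;b=c2+s[1]*r2; return (a+b)/2, np.linalg.norm(a-b)
def proj(d,P):
    return cv2.projectPoints(np.atleast_2d(P).astype(float),np.array(d['rvec'],float),np.array(d['tvec'],float),np.array([[d['fx'],0,d['cx']],[0,d['fy'],d['cy']],[0,0,1.]]),None)[0][:,0]
E
python3 - <<'E'
from h import *
for n in ('top','side'):
    d=snap(n,n+'0'); print(n,ray(d,320,240),d['fx'])
print(ctrl.get_obs())
E
```

```text
top (array([-0.07327151, -0.06059114,  1.99299473]), array([ 0.29288452,  0.13727866, -0.94643009])) 593.8416175110824
side (array([0.0662142 , 1.16153248, 0.76980169]), array([ 0.35455983, -0.74000538, -0.57177759])) 450.82570966275676
{'t': 0.1, 'q': array([ 1.06600288e+00,  5.33345887e-02,  1.61416823e+00,  3.84098257e-06,
        1.47598824e+00, -1.19033489e-01]), 'dq': array([-7.81600132e-04, -2.14328927e-03, -2.32355356e-03, -8.84714086e-05,
       -1.74023514e-03,  7.84793797e-04]), 'effort': array([ 1.44154579e-03, -3.94901240e+01, -3.71363997e+01, -4.99739156e-05,
        3.90214656e-03,  4.57886017e-06]), 'tool_pos': array([0.23490725, 0.57856482, 0.23015193]), 'tool_rot': array([-6.02088091e-01, -3.08275904e+00,  2.83576152e-03]), 'contact_force': array([ 0.04561294, -0.56966832,  0.19035198]), 'wrist_torque': array([-0.04626275, -0.01210146, -0.00756733]), 'grip_force': 0.0, 'opening': 0.08540258701174158}
```

View pics/top0.png

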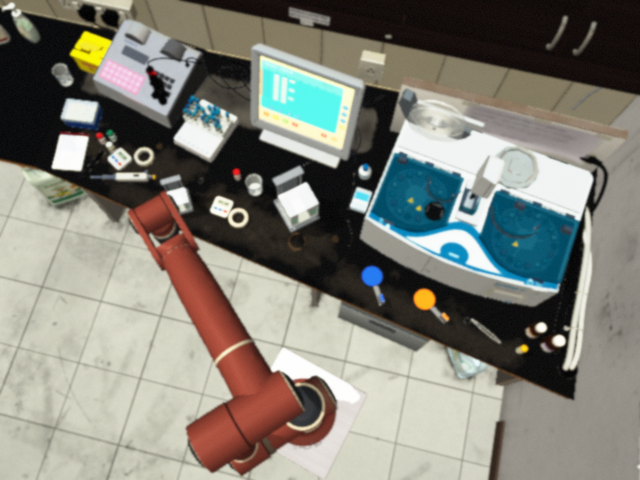

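View pics/side0.png

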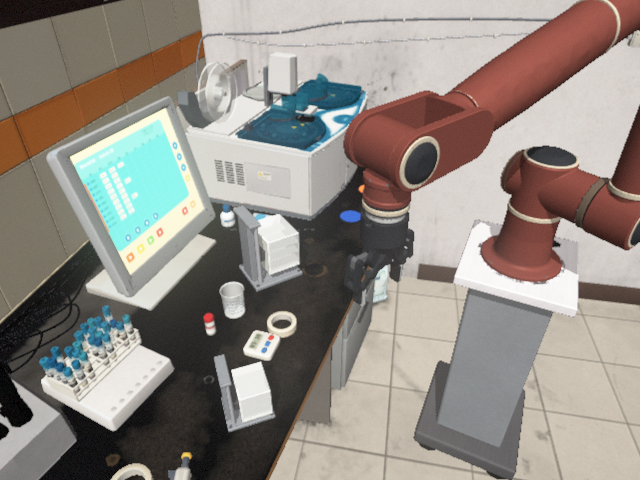

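The top view shows the orange disc at (425,299) with its grip near (444,317), and the blue disc at (372,276) with its grip near (380,297). The larger cassette is at (298,207), also seen at (278,245) in the side view. A smaller look-alike is at (177,195) in the top view and (250,390) in the side view. I choose the orange disc and the larger cassette, and check both in close crops.

```bash
python3 - <<'E'
from h import *
t=load('top0')['img'];s=load('side0')['img']
c=lambda im,x,y,w,h,k:cv2.resize(im[y:y+h,x:x+w],None,fx=k,fy=k,interpolation=cv2.INTER_CUBIC)
a=c(t,262,155,66,80,6); b=c(t,400,280,66,50,6)
out=np.zeros((480,792,3),np.uint8); out[:480,:396]=a; out[:300,396:792]=b
cv2.imwrite('pics/c1.png',out[:,:,::-1])
cv2.imwrite('pics/c2.png',c(s,225,195,90,100,6)[:,:,::-1])
E
```

```text
(no output)
```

View pics/c1.png

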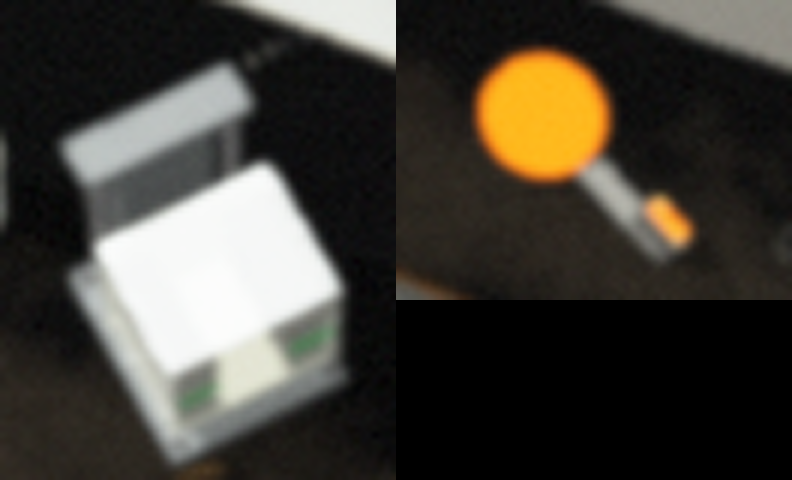

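View pics/c2.png

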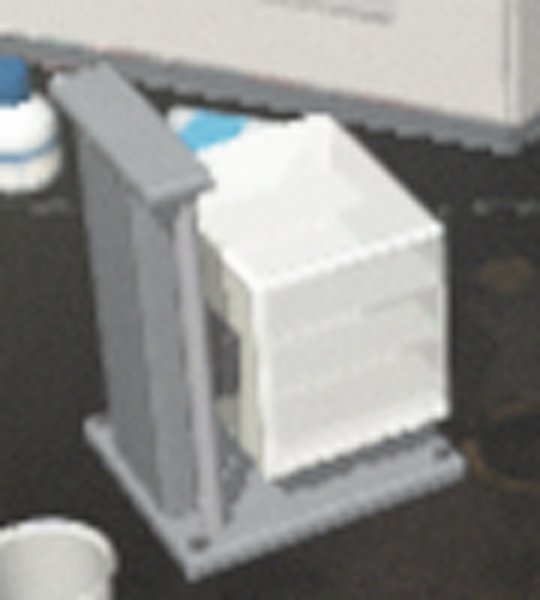

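The crops confirm both choices: orange face with an orange-topped grip, and the larger cassette with green ledge edges at front. Corner pixels are readable in both views, so I fit the poses to them.

```bash
cat > fit.py <<'E'
from h import *
from scipy.optimize import least_squares
t=load('top0');s=load('side0')
T=lambda u,v:(262+(u+.5)/6-.5,155+(v+.5)/6-.5)
S=lambda u,v:(225+(u+.5)/6-.5,195+(v+.5)/6-.5)
D=lambda u,v:(400+(u-396+.5)/6-.5,280+(v+.5)/6-.5)
W=.054
obs=[(t,T(172,375),(-.042,W,.056)),(t,T(342,288),(-.042,-W,.056)),(t,T(270,162),(.046,-W,.056)),(t,T(97,245),(.046,W,.056)),
(t,T(197,393),(-.042,.036,-.002)),(t,T(310,342),(-.042,-.036,-.002)),
(s,S(262,285),(.046,W,.056)),(s,S(444,228),(-.042,W,.056)),(s,S(322,116),(-.042,-W,.056)),(s,S(270,478),(.046,W,-.044)),(s,S(444,415),(-.042,W,-.044))]
def tf(p,P):
    c,n=np.cos(p[3]),np.sin(p[3]); return np.array(p[:3])+np.array([[c,-n,0],[n,c,0],[0,0,1]])@np.array(P)
f=lambda p:np.concatenate([proj(d,tf(p,P))[0]-px for d,px,P in obs])
g=atz(t,*T(220,270),.14)
r=least_squares(f,[g[0],g[1],.08,0.1],loss='soft_l1')
print(r.x.round(4),'\n',f(r.x).reshape(-1,2).round(1))
c=atz(t,*D(543,116),.005); g=atz(t,*D(668,221),.042)
print('disc',c,'grip',g,'dist',np.hypot(*(c-g)[:2]),'yaw',np.arctan2(*(c-g)[1::-1]))
R=np.array(s['rvec']);print('slot yaw',r.x[3])
b=atz(t,372,276,.005);print('blue',b,atz(t,380,296,.042),'bench edge near blue',atz(t,400,333,0))
E
python3 fit.py
```

```text
[0.5918 0.3411 0.0808 1.0033] 
 [[-0.2  0.2]
 [-0.3  0.3]
 [-0.8  0.3]
 [ 0.   0.5]
 [ 0.7  0.9]
 [ 0.2  0. ]
 [-1.6  0.6]
 [-0.5 -0.5]
 [ 0.  -0.9]
 [-0.4  0.3]
 [ 0.5 -0.3]]
disc [ 0.52620178 -0.18654491  0.005     ] grip [ 0.49444454 -0.2706925   0.042     ] dist 0.08994075436122546 yaw 1.2099238347284658
slot yaw 1.0032666907125856
blue [0.51281794 0.00683623 0.005     ] [ 0.45260494 -0.04959687  0.042     ] bench edge near blue [ 0.38198234 -0.16591279  0.        ]
```

>>> step_arm:
  targets:
    - {"travel":[0.025,-0.07,0],"angular":[0,0,-0.1],"gripper":1}
    - {"travel":[0.05,-0.14,0],"angular":[0,0,-0.2],"gripper":1}
    - {"travel":[0.075,-0.21,0],"angular":[0,0,-0.3],"gripper":1}
    - {"travel":[0.1,-0.28,0],"angular":[0,0,-0.4],"gripper":1}
    - {"travel":[0.13,-0.36,0],"angular":[0,0,-0.5],"gripper":1}
    - {"travel":[0.16,-0.44,0],"angular":[0,0,-0.6],"gripper":1}
    - {"travel":[0.19,-0.52,0],"angular":[0,0,-0.7],"gripper":1}
    - {"travel":[0.22,-0.6,0],"angular":[0,0,-0.8],"gripper":1}
    - {"travel":[0.25,-0.68,0],"angular":[0,0,-0.9],"gripper":1}
    - {"travel":[0.25,-0.7,0],"angular":[0,0,-1],"gripper":1}
  squeeze: 60

```text
t: 1.1
tool_pos: [0.3859, 0.1557, 0.231]
tool_rot: [1.746, 2.611, -0.001]
contact_force: [0.2, 0.8, 0.7]
opening: 0.0853
grip_force: 0.0
```

>>> step_arm:
  targets:
    - {"travel":[0.02,-0.08,0],"angular":[0,0,-0.1],"gripper":1}
    - {"travel":[0.04,-0.16,0],"angular":[0,0,-0.2],"gripper":1}
    - {"travel":[0.06,-0.24,0],"angular":[0,0,-0.3],"gripper":1}
    - {"travel":[0.08,-0.32,0],"angular":[0,0,-0.4],"gripper":1}
    - {"travel":[0.1,-0.4,0],"angular":[0,0,-0.5],"gripper":1}
    - {"travel":[0.12,-0.48,-0.02],"angular":[0,0,-0.6],"gripper":1}
    - {"travel":[0.14,-0.56,-0.05],"angular":[0,0,-0.7],"gripper":1}
    - {"travel":[0.16,-0.64,-0.09],"angular":[0,0,-0.8],"gripper":1}
    - {"travel":[0.18,-0.71,-0.13],"angular":[0,0,-0.9],"gripper":1}
    - {"travel":[0.18,-0.71,-0.16],"angular":[0,0,-0.96],"gripper":1}

```text
t: 2.1
tool_pos: [0.4933, -0.2709, 0.1339]
tool_rot: [2.583, 1.787, -0.001]
contact_force: [-0.4, 0.7, 0.3]
opening: 0.0856
grip_force: 0.0
```

```bash
python3 - <<'E'
from h import *
d=snap('wrist','w1'); o=ctrl.get_obs(); print(o['tool_pos'],o['tool_rot'],d['fx'],d['cx'],d['cy'],d['rvec'],d['tvec'])
snap('top','top1')
E
```

```text
[ 0.49093244 -0.26847038  0.12925167] [-2.57853766 -1.78253938  0.00472508] 371.64829954431775 316.53527244554357 242.00514124801217 [-2.80802242  0.51246967  0.07569648] [-0.55727711 -0.0854587   0.26242032]
```

View pics/w1.png

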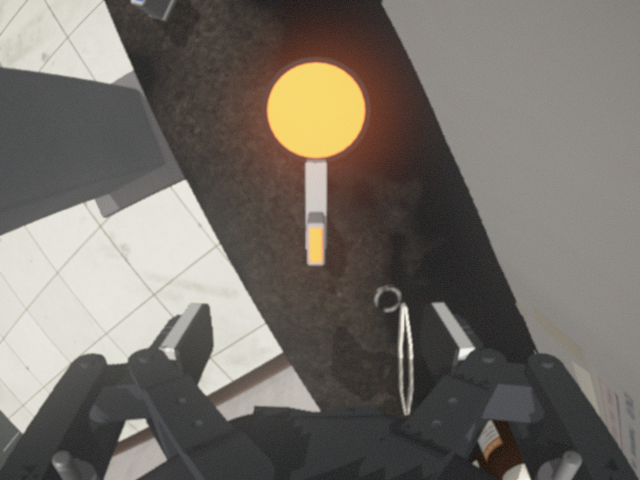

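The wrist view shows the disc at (316,110), its grip strip at (316,245), and tweezers around (405,305)–(405,410). I check these positions against the top-view fit.

```bash
cat >> h.py <<'E'
def fatz(d,u,v,z):
    R=cv2.Rodrigues(np.array(d['rvec'],float))[0]; t=np.array(d['tvec'],float).ravel()
    x=np.array([u-d['cx'],v-d['cy']])/d['fx']; a=np.hypot(*x)
    r=R.T@np.r_[x/a*np.sin(a),np.cos(a)]; c=-R.T@t; return c+r*(z-c[2])/r[2]
E
python3 - <<'E'
from h import *
d=load('w1'); c=fatz(d,316.5,110,.005); g=fatz(d,316.3,244,.042)
print(c,g,np.hypot(*(c-g)[:2]),np.arctan2(*(c-g)[1::-1]))
yw=np.arctan2(*(c-g)[1::-1])
for p in [(388,299),(402,305),(398,380),(405,412)]:
    q=(fatz(d,*p,0)-g)[:2]; print(p,'along x',q@[np.cos(yw),np.sin(yw)],'along y',q@[-np.sin(yw),np.cos(yw)])
o=ctrl.get_obs();print(o['tool_pos'],o['tool_rot'])
E
```

```text
[ 0.5251416  -0.18674986  0.005     ] [ 0.4936788  -0.26973902  0.042     ] 0.08875308136918984 1.2084190916172048
(388, 299) along x -0.06045770985044078 along y -0.059468416260849685
(402, 305) along x -0.06633847104996517 along y -0.07200040530763929
(398, 380) along x -0.14612280793379856 along y -0.07668180086623497
(405, 412) along x -0.18887943352824688 along y -0.08901278151982842
[ 0.490737   -0.26676921  0.13065031] [-2.57348472 -1.78756008  0.00443648]
```

>>> step_arm:
  targets:
    - {"travel":[0.002,-0.004,-0.05],"angular":[0,0,-0.01],"gripper":1}
    - {"travel":[0.002,-0.004,-0.1],"angular":[0,0,-0.01],"gripper":1}
    - {"travel":[0.002,-0.004,-0.14],"angular":[0,0,-0.01],"gripper":1}
    - {"travel":[0.002,-0.004,-0.17],"angular":[0,0,-0.01],"gripper":1}
    - {"travel":[0.002,-0.004,-0.19],"angular":[0,0,-0.01],"gripper":1}
    - {"travel":[0.002,-0.004,-0.205],"angular":[0,0,-0.01],"gripper":1}
    - {"travel":[0.002,-0.004,-0.205],"angular":[0,0,-0.01],"gripper":1}

```text
t: 2.9
tool_pos: [0.4941, -0.2687, 0.0119]
tool_rot: [-2.583, -1.785, 0.001]
contact_force: [0.9, 0.0, -0.2]
opening: 0.0853
grip_force: 0.0
```

>>> step_arm:
  targets:
    - {"travel":[0,0,0],"angular":[0,0,0],"gripper":0}
    - {"travel":[0,0,0],"angular":[0,0,0],"gripper":0}
    - {"travel":[0,0,0],"angular":[0,0,0],"gripper":0}
    - {"travel":[0,0,0],"angular":[0,0,0],"gripper":0}
    - {"travel":[0,0,0],"angular":[0,0,0],"gripper":0}
    - {"travel":[0,0,0],"angular":[0,0,0],"gripper":0}
    - {"travel":[0,0,0],"angular":[0,0,0],"gripper":0}
    - {"travel":[0,0,0],"angular":[0,0,0],"gripper":0}

```text
t: 3.7
tool_pos: [0.4947, -0.2697, 0.0128]
tool_rot: [2.585, 1.784, 0.0]
contact_force: [-0.4, -0.4, 3.1]
opening: 0.0106
grip_force: 58.9
```

>>> step_arm:
  targets:
    - {"travel":[0,0,0.02],"angular":[0,0,0],"gripper":0}
    - {"travel":[0,0,0.05],"angular":[0,0,0],"gripper":0}
    - {"travel":[0,0,0.09],"angular":[0,0,0],"gripper":0}
    - {"travel":[0,0,0.13],"angular":[0,0,0],"gripper":0}
    - {"travel":[0,0,0.17],"angular":[0,0,0],"gripper":0}
    - {"travel":[0,0,0.2],"angular":[0,0,0],"gripper":0}
    - {"travel":[0,0,0.2],"angular":[0,0,0],"gripper":0}

```text
t: 4.4
tool_pos: [0.496, -0.2705, 0.1361]
tool_rot: [2.58, 1.782, 0.003]
contact_force: [-0.1, -0.4, -0.9]
opening: 0.0112
grip_force: 58.5
```

```bash
python3 - <<'E'
from h import *
d=snap('wrist','w2'); o=ctrl.get_obs(); print(o['tool_pos'],o['tool_rot'],o['opening'])
E
```

```text
[ 0.49509396 -0.26981572  0.13392985] [2.58277541e+00 1.78333935e+00 1.66678485e-03] 0.010830699189109182
```

View pics/w2.png

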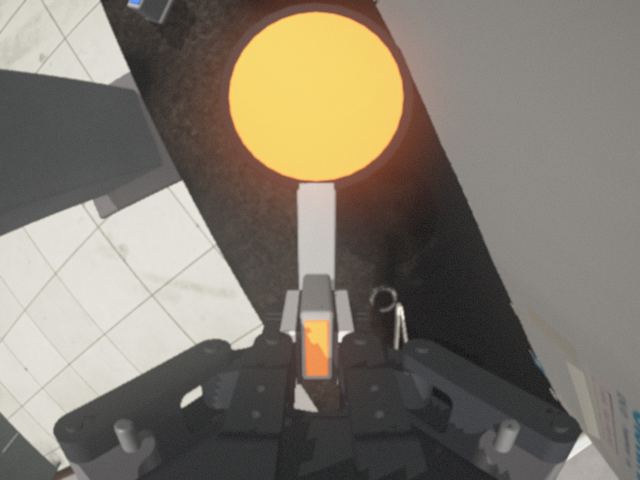

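>>> step_arm:
  targets:
    - {"travel":[0,0.05,0],"angular":[0,0,-0.02],"gripper":0}
    - {"travel":[-0.002,0.12,0],"angular":[0,0,-0.05],"gripper":0}
    - {"travel":[-0.005,0.2,0],"angular":[0,0,-0.08],"gripper":0}
    - {"travel":[-0.01,0.28,0],"angular":[0,0,-0.11],"gripper":0}
    - {"travel":[-0.013,0.36,0],"angular":[0,0,-0.14],"gripper":0}
    - {"travel":[-0.016,0.44,0],"angular":[0,0,-0.17],"gripper":0}
    - {"travel":[-0.02,0.52,0],"angular":[0,0,-0.2],"gripper":0}
    - {"travel":[-0.024,0.6,0],"angular":[0,0,-0.23],"gripper":0}
    - {"travel":[-0.026,0.67,-0.02],"angular":[0,0,-0.26],"gripper":0}
    - {"travel":[-0.026,0.71,-0.04],"angular":[0,0,-0.263],"gripper":0}

```text
t: 5.45
tool_pos: [0.4772, 0.1593, 0.1067]
tool_rot: [-2.753, -1.511, 0.002]
contact_force: [-1.1, -0.7, -0.4]
opening: 0.0109
grip_force: 58.5
```

>>> step_arm:
  targets:
    - {"travel":[0,0.01,-0.012],"angular":[0,0,0],"gripper":0}
    - {"travel":[0,0.01,-0.012],"angular":[0,0,0],"gripper":0}
    - {"travel":[0,0.01,-0.012],"angular":[0,0,0],"gripper":0}

```text
t: 5.75
tool_pos: [0.4783, 0.1617, 0.1003]
tool_rot: [-2.756, -1.508, 0.003]
contact_force: [0.2, -0.0, -0.6]
opening: 0.0111
grip_force: 58.5
```

```bash
python3 - <<'E'
from h import *
d=snap('wrist','w3'); t=snap('top','top3');s=snap('side','side3'); o=ctrl.get_obs(); print(o['tool_pos'],o['tool_rot'],o['opening'])
c=lambda im,x,y,w,h,k:cv2.resize(im[y:y+h,x:x+w],None,fx=k,fy=k,interpolation=cv2.INTER_CUBIC)
out=np.zeros((600,800,3),np.uint8)
out[:360,:480]=cv2.resize(d['img'],(480,360)); out[:360,480:]=c(t['img'],262,155,80,90,4)
out[360:,:480]=c(s['img'],225,200,160,80,3)
cv2.imwrite('pics/m3.png',out[:,:,::-1])
E
```

```text
[0.47934959 0.16160273 0.10163318] [2.75650973e+00 1.50621337e+00 1.21951656e-03] 0.01095860994422657
```

View pics/m3.png

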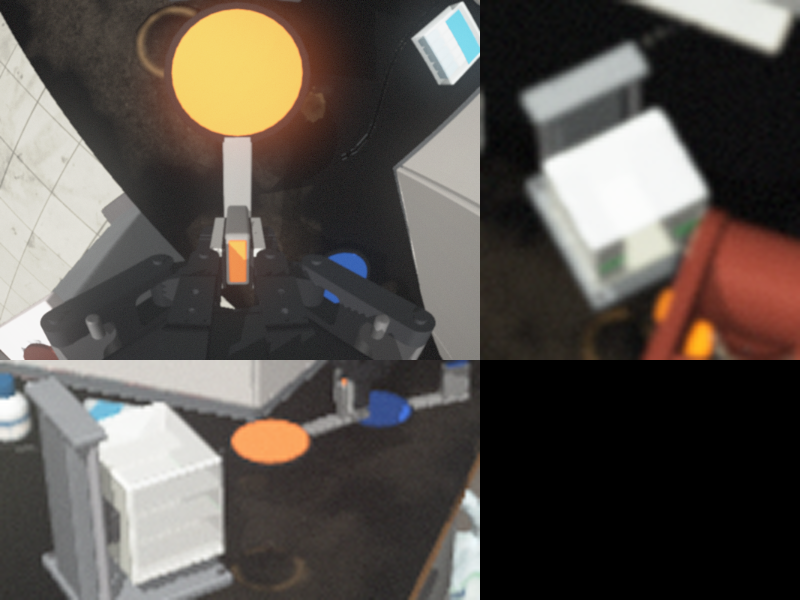

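The side and top crops show the disc level in front of the cassette mouth (side pixel about (315,227)), and the blue disc is where it was. I check the held disc's position by projecting the expected one.

```bash
python3 - <<'E'
from h import *
s=load('side3'); d=load('w3'); im=s['img'][200:260,225:345].astype(int)
m=((im[...,0]>190)&(im[...,2]<110)).astype(np.uint8)
n,l,st,ce=cv2.connectedComponentsWithStats(m); k=1+st[1:,4].argmax(); print('side disc',ce[k]+[225,200],st[k])
pu=ce[k]+[225,200]
u=np.array([np.cos(1.0033),np.sin(1.0033)]); 
for z in (.085,.0945,.104): print(z,'expected px',proj(s,np.r_[np.array([.479,.1625])+.09*u,z]))
hv=d['img'].astype(int); m=((hv[...,0]>220)&(hv[...,2]<140)).astype(np.uint8)
n,l,st,ce=cv2.connectedComponentsWithStats(m); k=1+st[1:,4].argmax(); print(ce[k],st[k])
for z in (.0895,.0945,.0995):
  w=fatz(d,*ce[k],z); v=w[:2]-[.5918,.3411]
  print(z,w,'slot frame',v@u,v@[-u[1],u[0]],'side px',proj(s,w))
  a,b=fatz(d,ce[k][0],st[k][1],z),fatz(d,ce[k][0],st[k][1]+st[k][3]-1,z); print('diam',np.linalg.norm(a-b))
E
```

```text
side disc [314.63448276 226.50344828] [ 77  20  26  14 290]
0.085 expected px [[313.82260924 229.78831618]]
0.0945 expected px [[313.7998405  226.89425945]]
0.104 expected px [[313.77687485 223.97517394]]
[315.71255254  96.26227306] [  229    12   174   169 23079]
0.0895 [0.52581028 0.23596884 0.0895    ] slot frame -0.12412274844091827 -0.0008645728412389128 side px [[314.71503887 228.11907421]]
diam 0.07093226898277699
0.0945 [0.52555378 0.23553481 0.0945    ] slot frame -0.12462661817796673 -0.0008815782000232003 side px [[314.85911966 226.53778348]]
diam 0.06860781795177105
0.0995 [0.52529728 0.23510078 0.0995    ] slot frame -0.12513048791501516 -0.0008985835588076127 side px [[315.00379985 224.94991424]]
diam 0.06628336692076513
```

>>> step_arm:
  targets:
    - {"travel":[0.01,0.016,0],"angular":[0,0,0],"gripper":0}
    - {"travel":[0.02,0.032,0],"angular":[0,0,0],"gripper":0}
    - {"travel":[0.03,0.048,0],"angular":[0,0,0],"gripper":0}
    - {"travel":[0.04,0.064,0],"angular":[0,0,0],"gripper":0}
    - {"travel":[0.05,0.08,0],"angular":[0,0,0],"gripper":0}
    - {"travel":[0.06,0.096,0],"angular":[0,0,0],"gripper":0}
    - {"travel":[0.07,0.111,0],"angular":[0,0,0],"gripper":0}
    - {"travel":[0.08,0.126,0],"angular":[0,0,0],"gripper":0}
    - {"travel":[0.09,0.141,0],"angular":[0,0,0],"gripper":0}
    - {"travel":[0.099,0.157,0],"angular":[0,0,0],"gripper":0}

```text
t: 6.9
tool_pos: [0.5387, 0.2576, 0.1011]
tool_rot: [2.756, 1.509, 0.0]
contact_force: [-0.5, 0.3, 0.6]
opening: 0.011
grip_force: 58.5
```

>>> step_arm:
  targets:
    - {"travel":[0.004,0.007,0],"angular":[0,0,0],"gripper":0}
    - {"travel":[0.008,0.013,0],"angular":[0,0,0],"gripper":0}
    - {"travel":[0.008,0.013,0],"angular":[0,0,0],"gripper":0}

```text
t: 7.2
tool_pos: [0.5432, 0.2649, 0.1011]
tool_rot: [2.755, 1.509, -0.0]
contact_force: [0.0, 0.0, -0.9]
opening: 0.0112
grip_force: 58.5
```

```bash
python3 - <<'E'
from h import *
d=snap('wrist','w4'); t=snap('top','top4');s=snap('side','side4'); o=ctrl.get_obs(); print(o['tool_pos'],o['tool_rot'],o['contact_force'])
c=lambda im,x,y,w,h,k:cv2.resize(im[y:y+h,x:x+w],None,fx=k,fy=k,interpolation=cv2.INTER_CUBIC)
out=np.zeros((600,800,3),np.uint8)
out[:360,:480]=cv2.resize(d['img'],(480,360)); out[:360,480:]=c(t['img'],262,155,80,90,4)
out[360:,:480]=c(s['img'],225,210,120,60,4)
cv2.imwrite('pics/m4.png',out[:,:,::-1])
E
```

```text
[0.54279677 0.26437732 0.10103676] [ 2.75566246e+00  1.50858202e+00 -5.73751949e-04] [ 0.37748708 -0.48026513 -0.54302605]
```

View pics/m4.png

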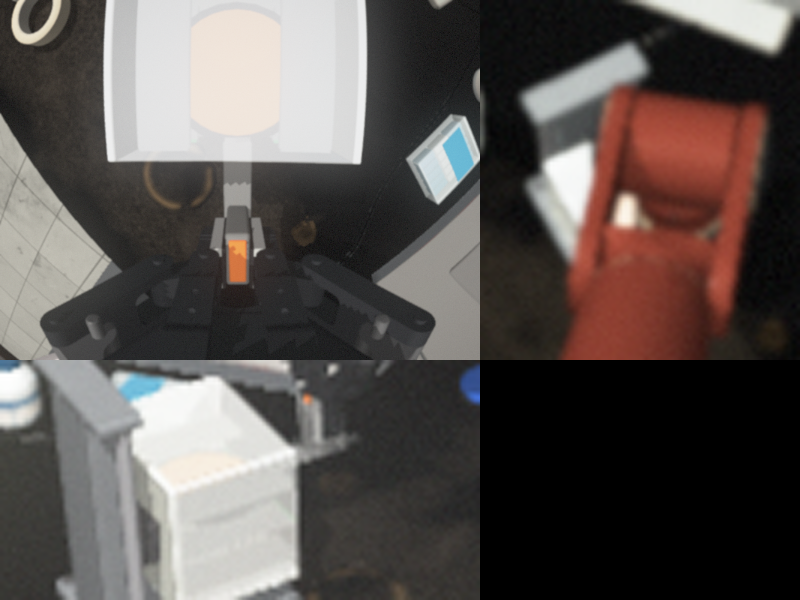

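The wrist view shows the disc inside, seen through the clear top and centred between the ledges, with no contact. Lowering onto the ledges.

>>> step_arm:
  targets:
    - {"travel":[0,0,-0.004],"angular":[0,0,0],"gripper":0}
    - {"travel":[0,0,-0.007],"angular":[0,0,0],"gripper":0}
    - {"travel":[0,0,-0.01],"angular":[0,0,0],"gripper":0}
    - {"travel":[0,0,-0.01],"angular":[0,0,0],"gripper":0}

```text
t: 7.75
tool_pos: [0.5426, 0.2645, 0.0946]
tool_rot: [-2.755, -1.509, 0.001]
contact_force: [-0.4, -0.3, -1.5]
opening: 0.0109
grip_force: 58.5
```

>>> step_arm:
  targets:
    - {"travel":[0,0,-0.002],"angular":[0,0,0],"gripper":0}
    - {"travel":[0,0,-0.003],"angular":[0,0,0],"gripper":0}
    - {"travel":[0,0,-0.003],"angular":[0,0,0],"gripper":0}

```text
t: 8.05
tool_pos: [0.5429, 0.2646, 0.0932]
tool_rot: [-2.755, -1.509, 0.0]
contact_force: [0.5, -0.1, -0.8]
opening: 0.0113
grip_force: 58.5
```

>>> step_arm:
  targets:
    - {"travel":[0,0,-0.0015],"angular":[0,0,0],"gripper":0}
    - {"travel":[0,0,-0.0015],"angular":[0,0,0],"gripper":0}

```text
t: 8.25
tool_pos: [0.5432, 0.2647, 0.0929]
tool_rot: [2.755, 1.509, 0.001]
contact_force: [-1.9, -0.5, 2.3]
opening: 0.0112
grip_force: 58.9
```

>>> step_arm:
  targets:
    - {"travel":[0,0,-0.0015],"angular":[0,0,0],"gripper":0}
    - {"travel":[0,0,-0.0015],"angular":[0,0,0],"gripper":0}

```text
t: 8.45
tool_pos: [0.5432, 0.2646, 0.0927]
tool_rot: [2.755, 1.509, 0.0]
contact_force: [-3.7, -2.1, 6.3]
opening: 0.0112
grip_force: 59.6
```

Resting on the ledges. I ease up slightly and press gently toward the back wall.

>>> step_arm:
  targets:
    - {"travel":[0.0005,0.001,0.001],"angular":[0,0,0],"gripper":0}
    - {"travel":[0.001,0.0016,0.001],"angular":[0,0,0],"gripper":0}
    - {"travel":[0.001,0.0016,0.001],"angular":[0,0,0],"gripper":0}

```text
t: 8.75
tool_pos: [0.5438, 0.2654, 0.0927]
tool_rot: [2.755, 1.509, -0.0]
contact_force: [-2.7, -1.7, 5.5]
opening: 0.0112
grip_force: 59.4
```

>>> step_arm:
  targets:
    - {"travel":[0.001,0.0016,0],"angular":[0,0,0],"gripper":0}
    - {"travel":[0.001,0.0016,0],"angular":[0,0,0],"gripper":0}

```text
t: 8.95
tool_pos: [0.5445, 0.2664, 0.0927]
tool_rot: [2.755, 1.509, 0.001]
contact_force: [-1.6, -3.1, 4.7]
opening: 0.011
grip_force: 59.3
```

>>> step_arm:
  targets:
    - {"travel":[0.001,0.0016,0],"angular":[0,0,0],"gripper":0}
    - {"travel":[0.001,0.0016,0],"angular":[0,0,0],"gripper":0}

```text
t: 9.15
tool_pos: [0.545, 0.267, 0.0927]
tool_rot: [2.755, 1.508, -0.001]
contact_force: [-4.1, -4.9, 6.4]
opening: 0.0112
grip_force: 59.7
```

>>> step_arm:
  targets:
    - {"travel":[0.001,0.0016,0],"angular":[0,0,0],"gripper":0}
    - {"travel":[0.001,0.0016,0],"angular":[0,0,0],"gripper":0}

```text
t: 9.35
tool_pos: [0.545, 0.2671, 0.0927]
tool_rot: [2.754, 1.508, -0.005]
contact_force: [-6.3, -7.5, 10.3]
opening: 0.011
grip_force: 60.0
```

Force rose at the back wall, so the disc is home. Relieve, open, then lift straight up.

>>> step_arm:
  targets:
    - {"travel":[-0.001,-0.0016,0.0005],"angular":[0,0,0],"gripper":0}
    - {"travel":[-0.001,-0.0016,0.0005],"angular":[0,0,0],"gripper":0.3}
    - {"travel":[-0.001,-0.0016,0.0005],"angular":[0,0,0],"gripper":0.6}
    - {"travel":[-0.001,-0.0016,0.0005],"angular":[0,0,0],"gripper":0.8}
    - {"travel":[-0.001,-0.0016,0.0005],"angular":[0,0,0],"gripper":0.8}
    - {"travel":[-0.001,-0.0016,0.0005],"angular":[0,0,0],"gripper":0.8}
    - {"travel":[-0.001,-0.0016,0.0005],"angular":[0,0,0],"gripper":0.8}

```text
t: 10.05
tool_pos: [0.5447, 0.2676, 0.0923]
tool_rot: [-2.755, -1.509, 0.0]
contact_force: [-0.2, 1.1, -0.3]
opening: 0.0684
grip_force: 0.0
```

>>> step_arm:
  targets:
    - {"travel":[0,0,0.02],"angular":[0,0,0],"gripper":0.8}
    - {"travel":[0,0,0.05],"angular":[0,0,0],"gripper":0.8}
    - {"travel":[0,0,0.09],"angular":[0,0,0],"gripper":0.8}
    - {"travel":[0,0,0.13],"angular":[0,0,0],"gripper":0.8}
    - {"travel":[-0.03,-0.05,0.17],"angular":[0,0,0],"gripper":0.8}
    - {"travel":[-0.06,-0.1,0.2],"angular":[0,0,0],"gripper":0.8}
    - {"travel":[-0.08,-0.15,0.2],"angular":[0,0,0],"gripper":0.8}
    - {"travel":[-0.08,-0.2,0.2],"angular":[0,0,0],"gripper":0.8}
    - {"travel":[-0.08,-0.25,0.2],"angular":[0,0,0],"gripper":0.8}
    - {"travel":[-0.08,-0.25,0.2],"angular":[0,0,0],"gripper":0.8}

```text
t: 11.05
tool_pos: [0.497, 0.1151, 0.2137]
tool_rot: [2.757, 1.503, 0.002]
contact_force: [0.6, 0.5, 0.4]
opening: 0.0683
grip_force: 0.0
```

```bash
python3 - <<'E'
from h import *
d=snap('wrist','w5'); t=snap('top','top5');s=snap('side','side5'); o=ctrl.get_obs(); print(o['t'],o['tool_pos'],o['contact_force'])
c=lambda im,x,y,w,h,k:cv2.resize(im[y:y+h,x:x+w],None,fx=k,fy=k,interpolation=cv2.INTER_CUBIC)
out=np.zeros((600,800,3),np.uint8)
out[:480,:400]=c(t['img'],262,155,80,96,5); out[:600,400:]=c(s['img'],235,195,80,120,5)
cv2.imwrite('pics/m5.png',out[:,:,::-1])
P=lambda p:np.array([.5918+np.cos(1.0033)*p,.3411+np.sin(1.0033)*p])
for n,p,z in(('disc',0,.086),('strip',-.09,.123)):
  print(n,(proj(t,np.r_[P(p),z])-[262,155])*5,(proj(s,np.r_[P(p),z])-[235,195])*5+[400,0])
E
```

```text
11.2 [0.49700859 0.11780956 0.21316588] [-0.28031006  0.0388842   0.13708527]
disc [[182.5447275  252.68885223]] [[597.56928005 240.28568298]]
strip [[245.50149021 341.02887803]] [[744.42635191 132.41917469]]
```

View pics/m5.png

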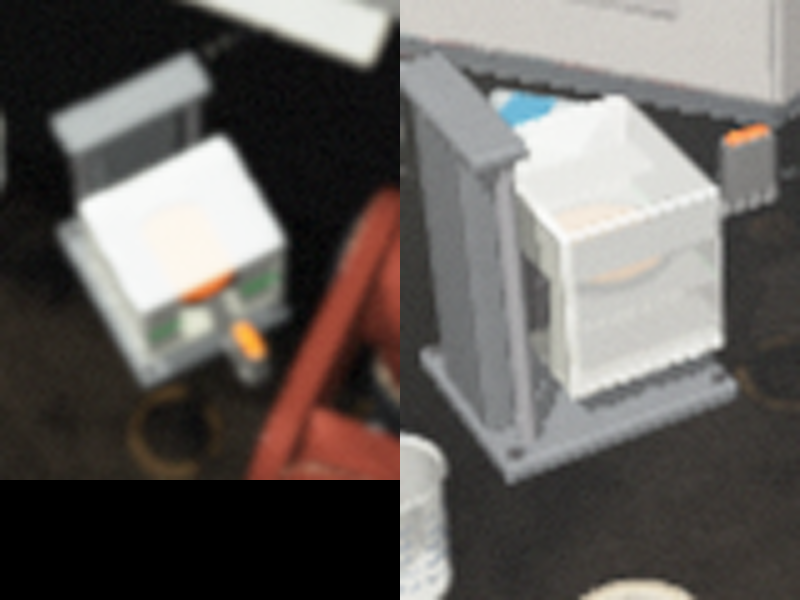

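The disc lies level in the middle slot. The grip strip is within about 1 px of its home prediction in both views, at (249,341) against (246,341) in top and (748,134) against (744,132) in side. The arm is clear.

```bash
python3 -c "
from station import ctrl
print(ctrl.finish_job())"
```

```text
the job is handed in; nothing more can be done
None
```

The orange disc is in the middle slot, level and pushed against the back wall; I let go, pulled the arm clear and handed the job in at about 11 s, with the blue disc never touched (no verdict was returned).

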